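# Make up two machine-foot stacks on their studs

## Robot

A 6-joint arm with a two-finger parallel gripper is mounted at the origin on the work surface. World frame = base frame: x ahead of the robot, y to its left, z up, the work surface at z = 0. Lengths are in m, angles in rad, forces in N, time in s.
With the tool pointing down it reaches from about 0.35 to 0.85 m from the base axis. Payload 8.1 kg.
Tool frame: the origin (TCP) lies at the very end of the fingers, on their centre line; the grasp point (between the pads) lies 19 mm behind it; z points along the fingers, y is the line along which they close (so a half turn about z gives the same grasp; the last joint's range is limited). The gripper opens to 93 mm and grips with 3 to 60 N. Pads are 15 mm wide; open, the fingers measure 128 mm over their backs; the gripper's body (75 mm by 188 mm) begins 65 mm behind the grasp point.
Start: joints at [-1.371, 0.13, 1.488, -0, 1.523, -0.085], TCP at [0.169, -0.576, 0.219] pointing down, gripper open.
Joint ranges: [-2.96, 2.96], [-0.89, 2.26], [0.02, 2.5], [-1.34, 4.48], [0, 2.73], [-2.66, 2.66]. Speed limits (rad/s): [2.39, 2.39, 2.79, 3.14, 3.14, 3.14].

## Interface

Orientations are given as a rotation vector (axis times angle).
In Python, from plant import robot gives the robot as it stands.
- The arm moves only by the tool play_rows, never from a script. Its argument "deltas" is one flat list of numbers, 5 for each row, row after row: the shift along the tool's x, y, z in mm, then the turn about the tool's z in degrees, then the finger opening in mm, from 0 to 93. A call has 1 to 10 rows; each row shifts and turns the commanded pose from where the row before left it, along the tool's axes as they then stand; what a row does not reach is not made up. A row lasts 1/12 s, in which the tool goes at most 41.7 mm and 7.16 degrees, less where a joint would pass 70% of its speed; a pose out of reach is approached as far as the arm can. A call with a gripper value outside its range is refused whole. The fingers move at their own pace and stop on an object; "newtons" is the grip in N (left out, the last holds). Time passes only in rows, so rows that do not move let the fingers close. It gives the time, the measured TCP pose, the force, the opening and the grip force at its end, in the units of the state.
- robot.read_state(): the state, without advancing time (a new reading comes with each control period).
- robot.read_camera(name): name is "side" or "top" or "wrist"; returns a dict with "pixels" (420x560x3 uint8, blue, green, red), "mtx" (3x3 intrinsics, pixels), "eye" and "rotation" of the camera in the world. Camera axes: x right, y up, looking along -z (the intrinsics and any distortion apply to the point x, -y, -z); pixel columns grow to the right and rows downward; lengths in m; the calibration is good to about 2 mm. A picture is of the moment at which its call begins. There is no depth.
- robot.close_job(): hands the job in; it is judged then, once.
The state is a dict: "t": time; "q": joint angles; "dq": joint speeds; "joint_torque": joint torques, N m; "tool_pos": TCP position; "orientation": TCP orientation; "force": force on the tool from outside, world axes, zero at the start; "wrist_torque": the same for the moment, N m; "opening": finger opening in m; "gripper_force": force on a finger pad.
Only numpy, scipy, OpenCV 4.12 (cv2) and the standard library are available. Lean on these libraries where they do the work, as an engineer would, in place of code of your own. Each camera call takes 0.05 s, during which the arm holds its last target. There are 200 camera calls.

## Task

Make up the two machine feet on their upright studs. On the green plate put the black rubber buffer first, on it the silver sleeve, and the red hand nut on top; on the white plate put the blue buffer and on it the orange collar. Each part goes over the stud and lies flat on what is below it; let go of everything, and leave the yellow bin, the jar and the screwdriver where they are.

Things in the scene. Friction and masses are not known exactly. Their poses are not given: they have to be found in the camera images.
- green_plate: Round steel base plate, 90 mm diameter, 12 mm thick, screwed to the bench, painted green, with a bright steel stud, 16 mm diameter, standing upright in its middle. Origin: centre of the plate's underside on the bench; z up, along the stud's axis. Plate's top face at z = 12 mm; the stud is straight up to z = 59 mm and then tapers to a nose of 6 mm diameter whose tip is at z = 70 mm.
- white_plate: Round steel base plate, 90 mm diameter, 12 mm thick, screwed to the bench, painted white, with a bright steel stud, 16 mm diameter, standing upright in its middle. Origin: centre of the plate's underside on the bench; z up, along the stud's axis. Plate's top face at z = 12 mm; the stud is straight up to z = 42 mm and then tapers to a nose of 6 mm diameter whose tip is at z = 53 mm.
- black_buffer: Black rubber ring, 62 mm outer diameter, 22 mm high, 24 mm through bore, about 90 g. Loose, lying flat on the bench with its bore upright. Origin: centre of the underside; z up along the bore; round, so yaw means nothing.
- silver_sleeve: Silver aluminium ring, 44 mm outer diameter, 20 mm high, 24 mm through bore, about 60 g. Loose, lying flat on the bench with its bore upright. Origin: centre of the underside; z up along the bore; round, so yaw means nothing.
- red_nut: Red plastic hand nut: a ring of 54 mm outer diameter with a slightly lobed rim (lobes 1 mm proud), 22 mm high, 24 mm plain through bore (no thread: it just drops on), about 50 g. Loose, lying flat on the bench with its bore upright. Origin: centre of the underside; z up along the bore; round, so yaw means nothing.
- blue_buffer: Blue plastic ring, 56 mm outer diameter, 24 mm high, 24 mm through bore, about 80 g. Loose, lying flat on the bench with its bore upright. Origin: centre of the underside; z up along the bore; round, so yaw means nothing.
- orange_collar: Orange plastic ring, 40 mm outer diameter, 22 mm high, 24 mm through bore, about 50 g. Loose, lying flat on the bench with its bore upright. Origin: centre of the underside; z up along the bore; round, so yaw means nothing.
- yellow_bin: Bystander: small open yellow parts bin with bolts in it, 80 x 70 mm, 50 mm high, loose. Origin: centre of its underside.
- jar: Bystander: small closed jar with a black cap, 54 mm diameter, 60 mm high, standing loose. Origin: centre of its underside.
- screwdriver: Bystander: screwdriver with an orange handle, 180 mm long, lying loose on the bench beyond the other things. Origin: about the middle of its underside.
Things that resemble listed ones, but are neither listed nor needed, are in the scene too. Several things have the shape of the silver_sleeve; the one meant has the colours described above.

How it is judged:
At the end, for the whole second after the job is handed in: Green stud, from below: black buffer, silver sleeve, red nut; white stud: blue buffer, orange collar. Each within 9 mm of the stud axis, upright within 0.12 rad, underside within 3 mm of lying flat on what is below, at rest. Bin, jar and screwdriver within 30 mm of their starts (horizontal distance between each of black_buffer, silver_sleeve, red_nut and green_plate below 0.009 m and z of black_buffer in the frame of green_plate between 0.009 and 0.015 m and angle between each of black_buffer, silver_sleeve, red_nut, blue_buffer, orange_collar's own z axis and vertical below 0.12 rad and linear speed of each of black_buffer, silver_sleeve, red_nut, blue_buffer, orange_collar below 0.02 m/s and z of silver_sleeve in the frame of green_plate between 0.031 and 0.037 m and z of red_nut in the frame of green_plate between 0.051 and 0.057 m and horizontal distance between each of blue_buffer, orange_collar and white_plate below 0.009 m and z of blue_buffer in the frame of white_plate between 0.009 and 0.015 m and z of orange_collar in the frame of white_plate between 0.033 and 0.039 m and distance of each of yellow_bin, jar, screwdriver from where it was at the start of the episode below 0.03 m); the robot touches nothing.
It fails at once if a bystander (yellow bin, jar or screwdriver) is pushed or carried 30 mm or more from its place (distance of any of yellow_bin, jar, screwdriver from where it was at the start of the episode above 0.03 m).
It also fails if it takes over 128 s, if anything falls off the work surface, if the arm or the gripper's body presses on something with over 40 N, if the wrist force passes 120 N, or if a joint passes its speed limit or range.

## Working session

There is one attempt and no reset: what is moved stays moved. The work goes in short steps, Python scripts to look and compute and a tool call to move; the robot and the scene stay as the last step left them, time stands still between calls to the robot, and variables do not carry over. Pictures are saved under pics/ and viewed, at most 15 in all, crops included, and the job is handed in when it is done.

Besides the shell and the picture viewer there is one more tool, called by a JSON object that holds its "fn" and its "kwargs", one argument or row to a line. play_rows: Moves the arm, as the interface text tells. Its arguments: {"type":"object","properties":{"deltas":{"type":"array"},"newtons":{"type":"number"}},"required":["deltas"]}

```bash
mkdir -p pics; ls; python3 - <<'E'
from plant import robot
import cv2
s=robot.read_state(); print(s)
for n in("top","side"):
    c=robot.read_camera(n); cv2.imwrite(f"pics/{n}0.png",c["pixels"]); print(n,c["mtx"].tolist(),c["eye"],c["rotation"],[k for k in c])
E
```

```text
pics
{'t': 0.0, 'q': array([-1.37137942e+00,  1.31121726e-01,  1.48929248e+00,  3.17572676e-07,
        1.52294019e+00, -8.54070244e-02]), 'dq': array([-0.00018328,  0.00094181, -0.00049298, -0.00066731,  0.00121635,
        0.00022996]), 'joint_torque': array([-2.70712117e-03, -5.59845150e+01, -4.91765749e+01,  7.65643129e-02,
        3.55360564e-02, -1.29096138e-04]), 'tool_pos': array([ 0.1685008 , -0.57527828,  0.21760372]), 'orientation': array([-3.10804778e+00, -4.45639948e-01,  1.57081235e-04]), 'force': array([1.12623122, 0.22593897, 0.24323965]), 'wrist_torque': array([-0.00384878, -0.02913355, -0.04809762]), 'gripper_force': 0.0, 'opening': 0.0934561290829375}
top [[411.6121065543829, 0.0, 282.6674500862196], [0.0, 411.6121065543829, 211.86721573697676], [0.0, 0.0, 1.0]] [ 0.38636006 -0.03088928  0.90390532] [ 0.18904119 -0.18133983 -1.53008854] ['pixels', 'mtx', 'eye', 'rotation']
side [[418.65346726843563, 0.0, 278.64590712432414], [0.0, 418.65346726843563, 205.91260722041412], [0.0, 0.0, 1.0]] [0.11499851 0.63376513 0.69838996] [ 0.32827084 -1.07916068 -2.29938821] ['pixels', 'mtx', 'eye', 'rotation']
```

View pics/top0.png

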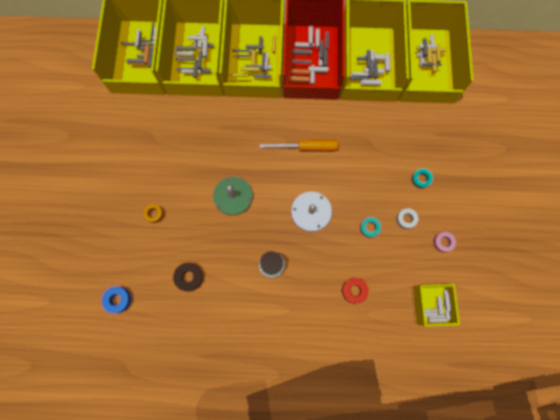

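View pics/side0.png

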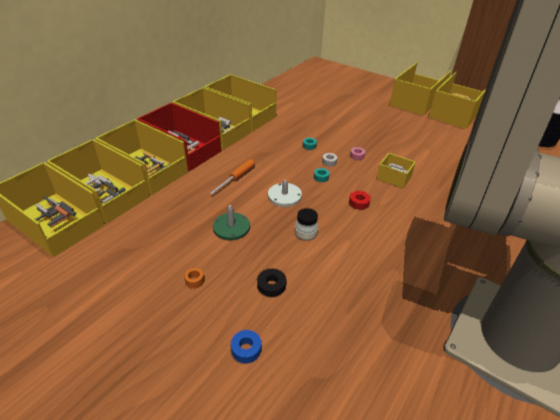

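The top view shows the green plate at (232,196), white plate (312,211), black buffer (188,277), blue (116,300), orange (153,213), silver (408,218) and red (355,291). The teal and pink rings are decoys. The side view agrees.

```bash
cat > h.py <<'E'
from plant import robot
import cv2, numpy as np
from scipy.spatial.transform import Rotation as Ro
def ray(c,u,v,z):
    K=c["mtx"]; d=Ro.from_rotvec(c["rotation"]).apply([(u-K[0,2])/K[0,0],-(v-K[1,2])/K[1,1],-1])
    e=np.array(c["eye"]); return e+d*(z-e[2])/d[2]
def proj(c,p):
    q=Ro.from_rotvec(c["rotation"]).inv().apply(np.array(p)-c["eye"]); K=c["mtx"]
    return np.array([K[0,2]-K[0,0]*q[0]/q[2],K[1,2]+K[1,1]*q[1]/q[2]])
# HSV ranges, height of the mask's middle
COL=dict(green=((70,80,30),(90,255,160),.010),white=((0,0,150),(180,60,255),.010),black=((0,0,0),(180,255,45),.011),
 silver=((0,0,120),(180,60,255),.010),red=((172,120,80),(180,255,255),.011),red2=((0,200,80),(3,255,255),.011),blue=((105,150,80),(125,255,255),.012),orange=((13,200,120),(24,255,255),.011))
def blob(c,name,seed,r=32):
    lo,hi,z=COL[name]; hsv=cv2.cvtColor(c["pixels"],cv2.COLOR_BGR2HSV)
    m=cv2.inRange(hsv,lo,hi)
    if name=="red": m|=cv2.inRange(hsv,COL["red2"][0],COL["red2"][1])
    w=np.zeros_like(m); cv2.circle(w,tuple(int(a) for a in seed),r,255,-1); m&=w
    cs,_=cv2.findContours(m,cv2.RETR_EXTERNAL,cv2.CHAIN_APPROX_NONE)
    k=cv2.convexHull(max(cs,key=cv2.contourArea)); M=cv2.moments(k)
    u,v=M["m10"]/M["m00"],M["m01"]/M["m00"]; b=cv2.boundingRect(k)
    p=ray(c,u,v,z); return (u,v),b,p
E
python3 - <<'E'
from h import *
from h import robot
c=robot.read_camera("top")
for n,s in dict(green=(232,196),white=(312,211),black=(188,277),silver=(408,218),red=(355,291),blue=(116,300),orange=(153,213)).items():
    hsv=cv2.cvtColor(c["pixels"],cv2.COLOR_BGR2HSV)
    try:
        uv,b,p=blob(c,n,s,22 if n in("silver","orange") else 30); d=np.linalg.norm(ray(c,b[0],b[1],p[2])-ray(c,b[0]+b[2],b[1],p[2]))
        print(n,np.round(uv,1),b,np.round(p*1000,1),"dia",round(d*1000))
    except Exception as e: print(n,e)
for n,p in dict(jar=(272,262),bin=(438,305),sd=(300,146)).items(): print(n,np.round(ray(c,*p,.04)*1000))
E
```

```text
green max() iterable argument is empty
white [311.1 211. ] (291, 192, 41, 39) [606.2 -86.3  10. ] dia 93
black max() iterable argument is empty
silver [407.3 218. ] (397, 209, 21, 19) [ 597.1 -300.5   10. ] dia 47
red [362.8 289.1] (360, 282, 7, 15) [ 437.9 -199.4   11. ] dia 15
blue [115.6 299.5] (103, 288, 26, 24) [399.  325.1  12. ] dia 56
orange [152.6 212.8] (143, 203, 20, 20) [590.2 267.2  11. ] dia 45
jar [486.  -4.  40.]
bin [ 409. -347.   40.]
sd [748. -57.  40.]
```

```bash
python3 - <<'E'
from h import *
from h import robot
c=robot.read_camera("top"); h=cv2.cvtColor(c["pixels"],cv2.COLOR_BGR2HSV)
for u,v in((240,205),(222,205),(180,285),(198,275),(346,292),(364,286),(355,300),(355,282),(330,300)): print((u,v),h[v,u])
E
```

```text
(240, 205) [ 63  90 128]
(222, 205) [ 61  73 125]
(180, 285) [12 92 64]
(198, 275) [ 10 108  66]
(346, 292) [  3 195 194]
(364, 286) [  3 204 195]
(355, 300) [  4 199 192]
(355, 282) [  3 203 193]
(330, 300) [ 15 184 173]
```

```bash
sed -i 's/green=((70,80,30),(90,255,160)/green=((40,40,60),(90,255,160)/; s/(180,255,45),.011/(180,255,100),.011/; s/red2=((0,200,80),(3,255,255)/red2=((0,150,100),(8,255,255)/' h.py
python3 - <<'E'
from h import *
from h import robot
c=robot.read_camera("top")
for n,s in dict(green=(232,196),black=(188,277),red=(355,291)).items():
        uv,b,p=blob(c,n,s); d=np.linalg.norm(ray(c,b[0],b[1],p[2])-ray(c,b[0]+b[2],b[1],p[2]))
        print(n,np.round(uv,1),b,np.round(p*1000,1),"dia",round(d*1000))
E
```

```text
green [232.5 195.4] (214, 177, 38, 37) [636.7  91.5  10. ] dia 87
black [188.3 276.5] (174, 263, 30, 28) [452.4 175.2  11. ] dia 65
red [355.  290.3] (342, 278, 27, 26) [ 434.9 -182.8   11. ] dia 58
```

{"fn": "play_rows", "kwargs": {
  "deltas": [0,0,33,5.44,93,0,0,33,5.44,93,0,0,33,5.44,93,30,-28,0,0,93,30,-28,0,0,93,30,-28,0,0,93,30,-28,0,0,93,30,-28,0,0,93,30,-28,0,0,93,30,-28,0,0,93]
}}

```text
t: 1.08
tool_pos: [0.3797, -0.3783, 0.1197]
orientation: [3.141, -0.0, 0.0]
force: [0.6, -0.1, -0.9]
opening: 0.093
gripper_force: 0.0
```

```bash
cat > s.py <<'E'
from h import *
import sys
s=robot.read_state(); p=s["tool_pos"]*1000; R=Ro.from_rotvec(s["orientation"])
print("t",round(s["t"],2),"tcp",p.round(1),"yaw",round(float(np.degrees(np.arctan2(*R.apply([1,0,0])[[1,0]]))),2),"tilt",R.apply([0,0,1]).round(3),"F",s["force"].round(1),"open",round(s["opening"]*1000,1),"gf",round(s["gripper_force"],1))
if len(sys.argv)>3: print("tool delta",R.inv().apply(np.array([float(a) for a in sys.argv[1:4]])-p).round(1))
E
python3 s.py 452.4 175.2 120
```

```text
t 1.08 tcp [ 379.7 -378.3  119.7] yaw -0.01 tilt [ 0. -0. -1.] F [ 0.6 -0.1 -0.9] open 93.0 gf 0.0
tool delta [ 7.260e+01 -5.535e+02 -4.000e-01]
```

{"fn": "play_rows", "kwargs": {
  "deltas": [7,-39.5,0,0,93,7,-39.5,0,0,93,7,-39.5,0,0,93,7,-39.5,0,0,93,7,-39.5,0,0,93,7,-39.5,0,0,93,7,-39.5,0,0,93,7,-39.5,0,0,93,7,-39.5,0,0,93,7,-39.5,0,0,93]
}}

```text
t: 1.92
tool_pos: [0.4486, 0.0171, 0.1199]
orientation: [3.141, -0.0, 0.001]
force: [0.2, 0.7, 0.2]
opening: 0.093
gripper_force: 0.0
```

{"fn": "play_rows", "kwargs": {
  "deltas": [2.7,-39.5,0,0,93,0,-39.5,0,0,93,0,-39.5,0,0,93,0,-40,0,0,93,0,0,10,0,93,0,0,0,0,93]
}}

```text
t: 2.42
tool_pos: [0.45, 0.1753, 0.1081]
orientation: [3.141, 0.007, -0.003]
force: [-0.3, -0.3, 0.0]
opening: 0.0927
gripper_force: 0.0
```

```bash
python3 s.py 452.4 175.2 4; python3 -c "
from h import *
c=robot.read_camera('wrist'); cv2.imwrite('pics/w1.png',c['pixels']); print(c['mtx'].tolist(),c['eye'],c['rotation'], proj(c,(.4524,.1752,.022)))"
```

```text
t 2.42 tcp [450.  175.3 108.1] yaw 0.26 tilt [-0.002 -0.001 -1.   ] F [-0.3 -0.3  0. ] open 92.7 gf 0.0
tool delta [2.600e+00 1.000e-01 1.041e+02]
[[368.12428001142206, 0.0, 281.3712086680753], [0.0, 368.12428001142206, 209.34876818624545], [0.0, 0.0, 1.0]] [0.52064676 0.17566643 0.2739357 ] [-0.20256486  0.20104551 -1.55619195] [281.42003656 212.03215687]
```

View pics/w1.png

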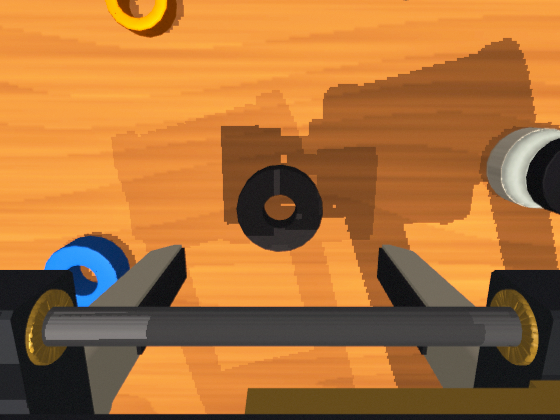

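Wrist view: the black ring is centred at about (280,208), within 3 mm of the prediction, and the fingers straddle it. Next I go down and grip.

{"fn": "play_rows", "kwargs": {
  "deltas": [3.5,0,30,0,80,0,0,30,0,80,0,0,24,0,80,0,0,12,0,80,0,0,8,0,80,0,0,0,0,55,0,0,0,0,50,0,0,0,0,50,0,0,0,0,50,0,0,0,0,50],
  "newtons": 20
}}

```text
t: 3.3
tool_pos: [0.4563, 0.1739, 0.0073]
orientation: [-3.141, -0.0, -0.005]
force: [-0.1, -1.3, 6.4]
opening: 0.0605
gripper_force: 19.9
```

{"fn": "play_rows", "kwargs": {
  "deltas": [0,0,-15,0,50,0,0,-30,0,50,0,0,-35,0,50,0,0,-25,0,50,38,17,0,0,50,38,17,0,0,50,38,17,0,0,50,38,17,0,0,50,28,15,0,0,50,0,0,0,0,50]
}}

```text
t: 4.13
tool_pos: [0.639, 0.0872, 0.1102]
orientation: [3.14, -0.005, 0.003]
force: [0.4, 0.2, -1.0]
opening: 0.0603
gripper_force: 19.9
```

```bash
python3 s.py 636.7 91.5 112; python3 -c "
from h import *
c=robot.read_camera('wrist'); cv2.imwrite('pics/w2.png',c['pixels']); print(proj(c,(.6367,.0915,.012)),proj(c,(.6367,.0915,.070)))"
```

```text
t 4.13 tcp [639.   87.2 110.2] yaw -0.17 tilt [ 0.002 -0.001 -1.   ] F [ 0.4  0.2 -1. ] open 60.3 gf 19.9
tool delta [-2.3 -4.3 -1.8]
[275.39174359 214.33863492] [273.94391919 240.17429789]
```

View pics/w2.png

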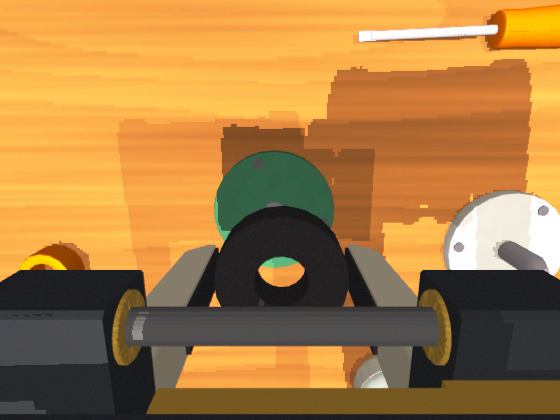

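Wrist view: the black ring is held level, with its top bore about (282,277). The green plate's centre is about (274.5,209), ahead and slightly left. I'll compare them within this view.

```bash
python3 - <<'E'
from h import *
c=robot.read_camera('wrist')
im=cv2.cvtColor(c['pixels'],cv2.COLOR_BGR2HSV)
tcp=robot.read_state()["tool_pos"]
print("pred ring top centre",proj(c,(tcp[0],tcp[1],.125)))
# green rim at z=.012: fit circle on world points of the free rim (upper part)
m=cv2.inRange(im,(60,60,30),(95,255,200)); m[:140]=0; cs,_=cv2.findContours(m,0,1); k=max(cs,key=cv2.contourArea)[:,0]
def circ(P):
    A=np.c_[2*P[:,:2],np.ones(len(P))]; s=np.linalg.lstsq(A,(P[:,:2]**2).sum(1),rcond=None)[0]; return s[:2]*1000,np.sqrt(s[2]+s[0]**2+s[1]**2)*1000
k=k[k[:,1]<195]; print(len(k),k.min(0),k.max(0)); print("green",circ(np.array([ray(c,u,v,.012) for u,v in k])))
# black ring top outer edge
g=c['pixels'].max(2); m=((g<50)*255).astype('uint8')
pts=[]
for u in range(225,340,3):
    col=m[195:262,u]; i=np.argmax(col>0)
    if col.any(): pts.append((u,195+i))
P=np.array(pts,float); print(P[::6].tolist()); print("ring",circ(np.array([ray(c,u,v,.125) for u,v in P])))
E
```

```text
pred ring top centre [278.72256779 279.42089012]
143 [218 147] [333 194]
green (array([640.20384306,  92.74725822]), np.float64(43.21823533747664))
[[225.0, 241.0], [243.0, 219.0], [261.0, 210.0], [279.0, 206.0], [297.0, 208.0], [315.0, 216.0], [333.0, 233.0]]
ring (array([642.28124971,  88.77926527]), np.float64(26.69488283635958))
```

{"fn": "play_rows", "kwargs": {
  "deltas": [-0.5,-4,0,0,50,0,0,12,0,50,0,0,12,0,50,0,0,10,0,50,0,0,8,0,50,0,0,8,0,50,0,0,0,0,50]
}}

```text
t: 4.82
tool_pos: [0.6353, 0.0943, 0.0592]
orientation: [3.141, -0.0, 0.004]
force: [9.4, -2.6, -3.6]
opening: 0.0605
gripper_force: 20.0
```

```bash
python3 s.py; python3 -c "
from h import *
c=robot.read_camera('side'); p=proj(c,(.637,.0915,.05)).astype(int); im=c['pixels'][p[1]-60:p[1]+60,p[0]-80:p[0]+80]
cv2.imwrite('pics/s3.png',cv2.resize(im,None,fx=4,fy=4))"
```

```text
t 4.82 tcp [635.3  94.3  59.2] yaw -0.0 tilt [ 0.003 -0.001 -1.   ] F [ 9.4 -2.6 -3.6] open 60.5 gf 20.0
```

View pics/s3.png

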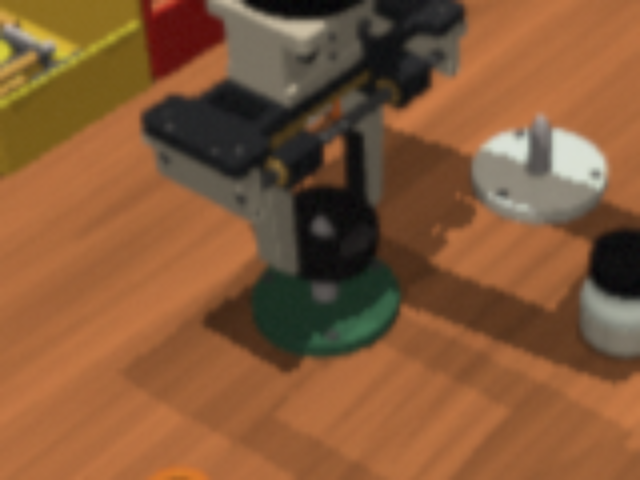

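The side crop shows the stud up inside the black ring's bore. There is a sideways push of +9 N in x, so I ease +x and go on down.

{"fn": "play_rows", "kwargs": {
  "deltas": [3,0.5,0,0,50,0,0,0,0,50,0,0,10,0,50,0,0,10,0,50,0,0,8,0,50,0,0,5,0,50,0,0,3,0,50,0,0,0,0,50]
}}

```text
t: 5.53
tool_pos: [0.6373, 0.0939, 0.0232]
orientation: [3.141, -0.0, -0.0]
force: [6.0, -1.7, -4.3]
opening: 0.0604
gripper_force: 20.0
```

{"fn": "play_rows", "kwargs": {
  "deltas": [2,0.5,0,0,50,0,0,2,0,50,0,0,2,0,50,0,0,0,0,50]
}}

```text
t: 5.87
tool_pos: [0.6396, 0.0939, 0.0207]
orientation: [-3.141, -0.0, -0.001]
force: [1.7, 0.5, 2.2]
opening: 0.0603
gripper_force: 20.0
```

{"fn": "play_rows", "kwargs": {
  "deltas": [0,0,0,0,93,0,0,0,0,93,0,0,0,0,93,0,0,-10,0,93,0,0,-35,0,93,0,0,-40,0,93,0,0,-15,0,93,-15,39,0,0,93,-15,39,0,0,93,0,0,0,0,93]
}}

```text
t: 6.7
tool_pos: [0.6077, 0.0103, 0.1217]
orientation: [3.139, -0.005, -0.001]
force: [-0.3, -0.5, 0.1]
opening: 0.093
gripper_force: 0.0
```

```bash
python3 s.py 597.1 -300.5 115; python3 -c "
from h import *
c=robot.read_camera('wrist');d=robot.read_camera('top'); p=proj(d,(.637,.0915,.03)).astype(int); im=d['pixels'][p[1]-40:p[1]+40,p[0]-40:p[0]+40]
cv2.imwrite('pics/s4.png',np.hstack([cv2.resize(im,(400,400)),cv2.resize(c['pixels'],(400,400))]))"
```

```text
t 6.7 tcp [607.7  10.3 121.7] yaw -0.17 tilt [-0.    -0.003 -1.   ] F [-0.3 -0.5  0.1] open 93.0 gf 0.0
tool delta [ -9.7 310.8   7.6]
```

View pics/s4.png

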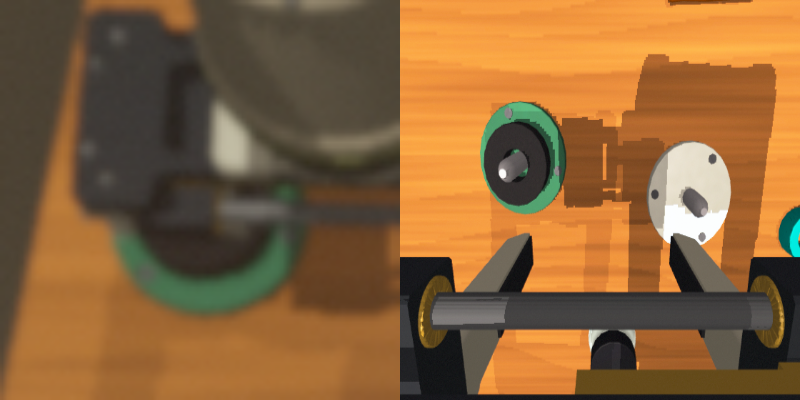

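The black buffer lies flat on the green plate around the stud; in the wrist half they are at about (520,165). Next is the silver sleeve.

{"fn": "play_rows", "kwargs": {
  "deltas": [0,39,0,0,80,0,39,0,0,80,0,39,0,0,80,0,39,0,0,80,0,39,0,0,70,0,39,0,0,70,0,39,0,0,65,-8,37.8,0,0,65,0,0,6,0,65,0,0,0,0,65]
}}

```text
t: 7.63
tool_pos: [0.6009, -0.296, 0.1136]
orientation: [-3.141, 0.004, 0.002]
force: [-0.0, -0.2, -0.5]
opening: 0.065
gripper_force: 0.0
```

```bash
cat > wr.py <<'E'
from h import *
import sys
# ring outer rim / bore in the wrist view near an expected point: python3 wr.py x y ztop lo hi
x,y,z=[float(a)/1000 for a in sys.argv[1:4]]; lo,hi=eval(sys.argv[4]),eval(sys.argv[5])
c=robot.read_camera('wrist'); p=proj(c,(x,y,z)); print("pred",p.round(1))
m=cv2.inRange(cv2.cvtColor(c['pixels'],cv2.COLOR_BGR2HSV),lo,hi); w=np.zeros_like(m); cv2.circle(w,tuple(p.astype(int).tolist()),60,255,-1); m&=w
cs,_=cv2.findContours(m,0,1); k=cv2.convexHull(max(cs,key=cv2.contourArea)); M=cv2.moments(k); u,v=M["m10"]/M["m00"],M["m01"]/M["m00"]
print("px",round(u,1),round(v,1),cv2.boundingRect(k),"world",(ray(c,u,v,z)*1000).round(1)); cv2.imwrite('pics/last.png',c['pixels'])
E
python3 s.py; python3 wr.py 598 -300.5 15 "(0,0,110)" "(180,70,255)"
```

```text
t 7.63 tcp [ 600.9 -296.   113.6] yaw -0.16 tilt [-0.001  0.001 -1.   ] F [-0.  -0.2 -0.5] open 65.0 gf 0.0
pred [287.5 214.7]
px 284.9 216.8 (256, 189, 59, 57) world [ 596.4 -298.6   15. ]
```

View pics/last.png

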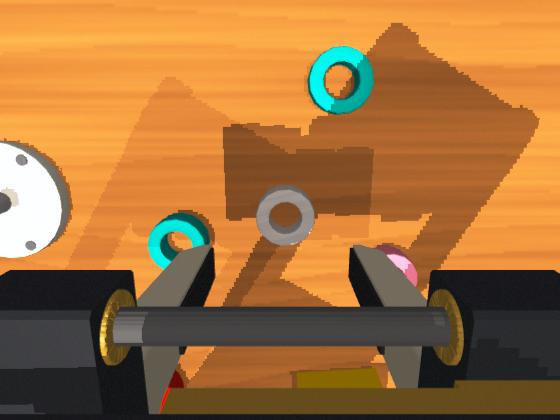

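Wrist view: the silver ring is at (285,217) between the fingers. The teal ring to the left (179,241) and the pink ring to the right are clear of the finger paths at a narrow opening.

{"fn": "play_rows", "kwargs": {
  "deltas": [-4,3.5,20,0,58,0,0,30,0,58,0,0,28,0,58,0,0,18,0,58,0,0,10,0,58,0,0,1,0,58,0,0,0,0,40,0,0,0,0,36,0,0,0,0,36,0,0,0,0,36]
}}

```text
t: 8.52
tool_pos: [0.599, -0.2989, 0.0099]
orientation: [3.14, 0.0, 0.005]
force: [0.7, 1.7, 4.1]
opening: 0.0428
gripper_force: 19.9
```

{"fn": "play_rows", "kwargs": {
  "deltas": [0,0,0,0,56,0,0,3,0,56,0,0,3,0,56,0,0,0,0,36,0,0,0,0,36,0,0,0,0,36,0,0,0,0,36]
}}

```text
t: 9.1
tool_pos: [0.5972, -0.2984, 0.0014]
orientation: [-3.141, 0.0, 0.001]
force: [0.0, 0.8, -1.2]
opening: 0.0428
gripper_force: 20.0
```

{"fn": "play_rows", "kwargs": {
  "deltas": [0,0,-10,0,36,0,0,-30,0,36,0,0,-38,0,36,0,0,-32,0,36,7,-39,0,0,36,7,-39,0,0,36,7,-39,0,0,36,7,-39,0,0,36,7,-39,0,0,36,7,-39,0,0,36]
}}

```text
t: 9.93
tool_pos: [0.6396, -0.0627, 0.1128]
orientation: [3.141, -0.001, 0.002]
force: [1.2, -0.5, -0.4]
opening: 0.0427
gripper_force: 20.0
```

{"fn": "play_rows", "kwargs": {
  "deltas": [0,-39,0,0,36,0,-39,0,0,36,0,-39,0,0,36,0,-30,0,0,36,0,-9.4,0,0,36,0,0,0,0,36,0,0,0,0,36]
}}

```text
t: 10.52
tool_pos: [0.6395, 0.0918, 0.1122]
orientation: [3.141, 0.002, 0.001]
force: [1.2, -0.7, -1.1]
opening: 0.0425
gripper_force: 20.0
```

```bash
python3 s.py 639 92 105; python3 wr.py 639 92 34 "(0,0,0)" "(180,255,60)"
```

```text
t 10.52 tcp [639.5  91.8 112.2] yaw 0.07 tilt [ 0.    -0.001 -1.   ] F [ 1.2 -0.7 -1.1] open 42.5 gf 20.0
tool delta [-0.5 -0.2  7.2]
pred [281.  219.4]
px 278.0 209.1 (234, 173, 89, 68) world [646.4  94.   34. ]
```

View pics/last.png

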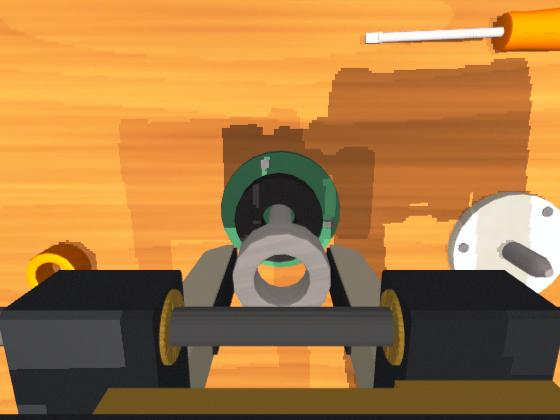

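Wrist view: the silver ring (282,270) is held level and lined up behind the stud and black buffer (280,215). I lower it now.

{"fn": "play_rows", "kwargs": {
  "deltas": [0,0,15,0,36,0,0,15,0,36,0,0,10,0,36,0,0,8,0,36,0,0,0,0,36]
}}

```text
t: 10.98
tool_pos: [0.638, 0.0905, 0.0613]
orientation: [3.141, -0.003, -0.006]
force: [-0.0, -0.0, -1.0]
opening: 0.0427
gripper_force: 20.0
```

{"fn": "play_rows", "kwargs": {
  "deltas": [0,0,9,0,36,0,0,8,0,36,0,0,4,0,36,0,0,2,0,36,0,0,0,0,36]
}}

```text
t: 11.4
tool_pos: [0.639, 0.092, 0.0399]
orientation: [3.142, 0.0, -0.002]
force: [1.0, 0.3, -0.0]
opening: 0.0429
gripper_force: 20.0
```

{"fn": "play_rows", "kwargs": {
  "deltas": [0,0,3,0,36,0,0,0,0,36,0,0,0,0,50,0,0,0,0,60,0,0,0,0,70,0,0,-10,0,70,0,0,-35,0,93,0,0,-35,0,93,-20,30,0,0,93,-20,30,0,0,93]
}}

```text
t: 12.23
tool_pos: [0.6024, 0.0325, 0.1227]
orientation: [3.141, 0.004, 0.013]
force: [-0.8, -1.2, -0.7]
opening: 0.0909
gripper_force: 0.0
```

{"fn": "play_rows", "kwargs": {
  "deltas": [-24,31,0,0,93,-24,31,0,0,93,-24,31,0,0,80,-24,31,0,0,75,-24,31,0,0,75,-22,31,0,0,75,-20,29,0,0,75,0,0,0,0,75,0,0,0,0,75]
}}

```text
t: 12.98
tool_pos: [0.4371, -0.1845, 0.1188]
orientation: [3.141, -0.006, 0.002]
force: [-0.7, -0.4, -0.2]
opening: 0.0752
gripper_force: 0.0
```

```bash
python3 s.py 435.5 -183 3; python3 wr.py 435 -183 16 "(0,150,80)" "(8,255,255)"
python3 -c "
from h import *
d=robot.read_camera('top'); p=proj(d,(.637,.0915,.03)).astype(int); im=d['pixels'][p[1]-30:p[1]+30,p[0]-30:p[0]+30]
e=robot.read_camera('side'); p=proj(e,(.637,.0915,.03)).astype(int); jm=e['pixels'][p[1]-40:p[1]+40,p[0]-40:p[0]+40]
cv2.imwrite('pics/s5.png',np.hstack([cv2.resize(im,(400,400)),cv2.resize(jm,(400,400))]))"
```

```text
t 12.98 tcp [ 437.1 -184.5  118.8] yaw -0.23 tilt [ 0.002 -0.001 -1.   ] F [-0.7 -0.4 -0.2] open 75.2 gf 0.0
tool delta [ -1.8  -1.6 115.8]
pred [279.2 212.4]
px 277.0 211.1 (239, 173, 77, 77) world [ 436.1 -181.3   16. ]
```

View pics/s5.png

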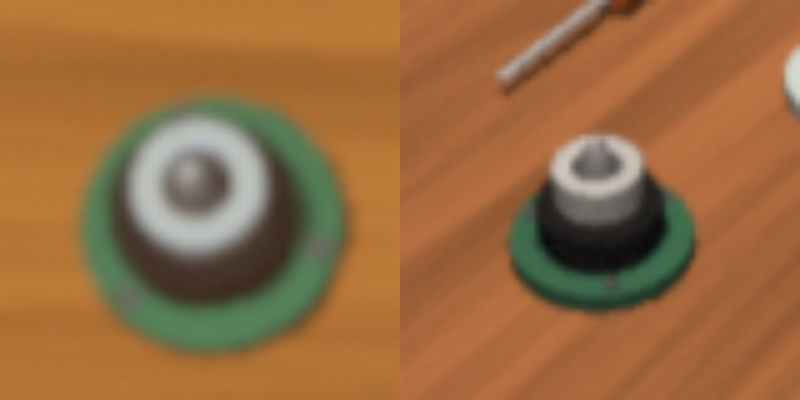

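Both crops show the black buffer and silver sleeve stacked flat on the green stud. Next is the red nut.

{"fn": "play_rows", "kwargs": {
  "deltas": [-1.5,-2,30,0,75,0,0,35,0,75,0,0,28,0,75,0,0,14,0,75,0,0,7,0,75,0,0,0,0,75,0,0,0,0,48,0,0,0,0,46,0,0,0,0,46,0,0,0,0,46]
}}

```text
t: 13.97
tool_pos: [0.4369, -0.1815, 0.0049]
orientation: [3.141, 0.0, 0.003]
force: [0.4, 0.5, 1.5]
opening: 0.0527
gripper_force: 3.7
```

{"fn": "play_rows", "kwargs": {
  "deltas": [0,0,0,0,46,0,0,0,0,46,0,0,-10,0,46,0,0,-30,0,46,0,0,-35,0,46,0,0,-35,0,46,22,-30,0,0,46,24,-32,0,0,46,24,-32,0,0,46,24,-32,0,0,46]
}}

```text
t: 14.8
tool_pos: [0.5309, -0.0539, 0.1149]
orientation: [3.141, -0.002, 0.002]
force: [-0.3, -1.2, 0.1]
opening: 0.0524
gripper_force: 19.9
```

{"fn": "play_rows", "kwargs": {
  "deltas": [24,-32,0,0,46,24,-32,0,0,46,24,-32,0,0,46,20,-29,0,0,46,16,-22,0,0,46,0,0,0,0,46,0,0,0,0,46]
}}

```text
t: 15.38
tool_pos: [0.638, 0.0933, 0.1137]
orientation: [3.141, 0.003, -0.001]
force: [-1.3, -0.2, -1.1]
opening: 0.0526
gripper_force: 19.9
```

```bash
python3 s.py 639 92 63; python3 wr.py 640 94 127 "(0,150,50)" "(8,255,255)"
```

```text
t 15.38 tcp [638.   93.3 113.7] yaw 0.13 tilt [-0.001 -0.    -1.   ] F [-1.3 -0.2 -1.1] open 52.6 gf 19.9
tool delta [ 1.   1.3 50.7]
pred [279.6 270.9]
px 280.2 263.3 (221, 211, 119, 96) world [643.7  93.7 127. ]
```

View pics/last.png

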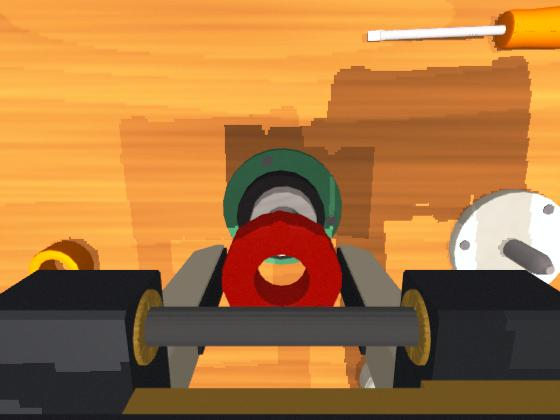

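Wrist view: the red nut (281,270) is held level and lined up with the stack (284,200).

{"fn": "play_rows", "kwargs": {
  "deltas": [1,1,15,0,46,0,0,14,0,46,0,0,10,0,46,0,0,7,0,46,0,0,4,0,46,0,0,0,0,46,0,0,0,0,46]
}}

```text
t: 16.02
tool_pos: [0.6388, 0.0908, 0.0636]
orientation: [3.142, -0.0, -0.0]
force: [0.2, 0.2, -0.2]
opening: 0.0526
gripper_force: 19.9
```

{"fn": "play_rows", "kwargs": {
  "deltas": [0,0,2,0,46,0,0,1.5,0,46,0,0,0,0,46,0,0,0,0,46]
}}

```text
t: 16.35
tool_pos: [0.639, 0.091, 0.0604]
orientation: [-3.142, -0.0, -0.001]
force: [-0.7, 0.8, -0.1]
opening: 0.0523
gripper_force: 19.9
```

{"fn": "play_rows", "kwargs": {
  "deltas": [0,0,1.5,0,46,0,0,0,0,46,0,0,0,0,55,0,0,0,0,70,0,0,0,0,80,0,0,-10,0,80,0,0,-30,0,80,0,0,-22,0,80,-24,-23,0,0,80,-28,-27,0,0,80]
}}

```text
t: 17.18
tool_pos: [0.5896, 0.1401, 0.1243]
orientation: [-3.141, 0.005, -0.01]
force: [0.2, 2.0, -0.8]
opening: 0.0796
gripper_force: 0.0
```

{"fn": "play_rows", "kwargs": {
  "deltas": [-28,-27,0,0,80,-28,-27,0,0,80,-28,-27,0,0,80,-28,-27,0,0,80,-28,-27,0,0,80,-24,-25,0,0,80,-23,-24,0,0,80,0,0,0,0,80,0,0,0,0,80]
}}

```text
t: 17.93
tool_pos: [0.3991, 0.3262, 0.1215]
orientation: [-3.141, -0.005, -0.001]
force: [-0.0, -0.1, 0.9]
opening: 0.08
gripper_force: 0.0
```

```bash
python3 s.py 400 325 4; python3 wr.py 400 325 18 "(105,150,60)" "(125,255,255)"
python3 -c "
from h import *
d=robot.read_camera('top'); p=proj(d,(.637,.0915,.04)).astype(int); im=d['pixels'][p[1]-30:p[1]+30,p[0]-30:p[0]+30]
e=robot.read_camera('side'); p=proj(e,(.637,.0915,.04)).astype(int); jm=e['pixels'][p[1]-40:p[1]+40,p[0]-40:p[0]+40]
cv2.imwrite('pics/s6.png',np.hstack([cv2.resize(im,(400,400)),cv2.resize(jm,(400,400))]))"
```

```text
t 17.93 tcp [399.1 326.2 121.5] yaw 0.2 tilt [ 0.001  0.    -1.   ] F [-0.  -0.1  0.9] open 80.0 gf 0.0
tool delta [  0.8   1.3 117.5]
pred [283.  208.3]
px 284.3 207.6 (248, 170, 74, 75) world [400.6 324.1  18. ]
```

View pics/s6.png

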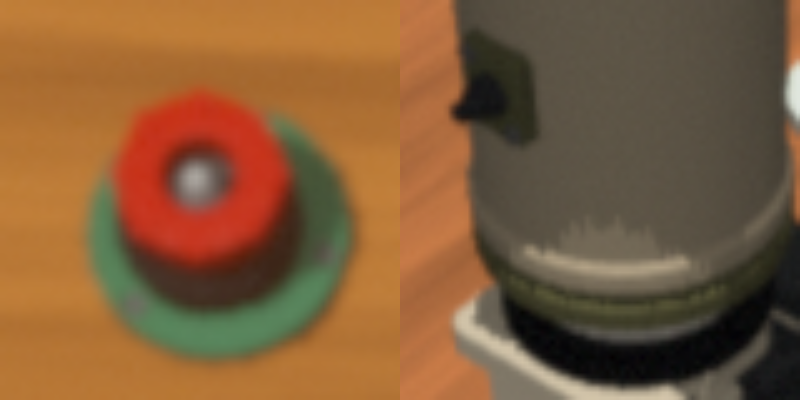

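The top crop shows the red nut flat on the stack with the stud in its bore; the side crop is blocked by the arm. Next is the blue buffer.

{"fn": "play_rows", "kwargs": {
  "deltas": [1,1.5,30,0,80,0,0,36,0,80,0,0,28,0,76,0,0,15,0,76,0,0,8,0,76,0,0,0,0,76,0,0,0,0,52,0,0,0,0,48,0,0,0,0,48,0,0,0,0,48]
}}

```text
t: 18.92
tool_pos: [0.4019, 0.3239, 0.0049]
orientation: [-3.141, 0.0, -0.003]
force: [1.2, -1.2, 3.2]
opening: 0.0562
gripper_force: 20.0
```

{"fn": "play_rows", "kwargs": {
  "deltas": [0,0,0,0,48,0,0,0,0,48,0,0,-10,0,48,0,0,-35,0,48,0,0,-37,0,48,0,0,-28,0,48,15,30,0,0,48,18,37,0,0,48,18,37,0,0,48,18,37,0,0,48]
}}

```text
t: 19.75
tool_pos: [0.4701, 0.1814, 0.1146]
orientation: [-3.141, -0.003, -0.001]
force: [0.2, 1.1, -0.9]
opening: 0.0562
gripper_force: 20.0
```

{"fn": "play_rows", "kwargs": {
  "deltas": [18,36,0,0,48,18,36,0,0,48,18,36,0,0,48,18,36,0,0,48,18,36,0,0,48,18,36,0,0,48,18,32,0,0,48,11,20,0,0,48,0,0,0,0,48,0,0,0,0,48]
}}

```text
t: 20.58
tool_pos: [0.6068, -0.0864, 0.1137]
orientation: [-3.141, 0.003, 0.001]
force: [-1.0, 1.4, -1.5]
opening: 0.0561
gripper_force: 20.0
```

```bash
python3 s.py 608 -86 60; python3 - <<'E'
from h import *
c=robot.read_camera('wrist'); cv2.imwrite('pics/last.png',c['pixels']); print(proj(c,(.608,-.086,.012)),proj(c,(.608,-.086,.053)))
E
```

```text
t 20.58 tcp [606.8 -86.4 113.7] yaw -0.12 tilt [-0.001  0.    -1.   ] F [-1.   1.4 -1.5] open 56.1 gf 20.0
tool delta [ 1.2 -0.4 53.7]
[280.82293984 208.34944431] [280.68333417 224.31625825]
```

View pics/last.png

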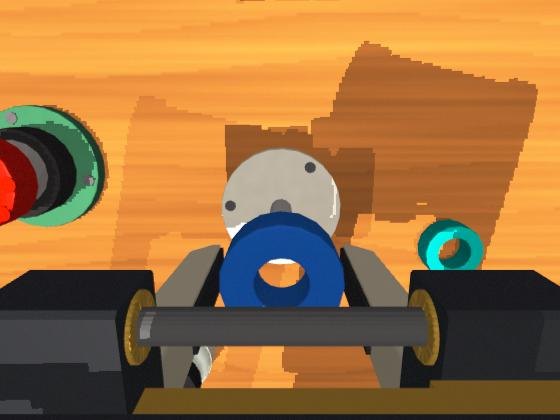

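Wrist view: the blue ring (281,272) is in line with the white plate (281,207) and its stud.

{"fn": "play_rows", "kwargs": {
  "deltas": [0.5,0,20,0,48,0,0,20,0,48,0,0,12,0,48,0,0,8,0,48,0,0,8,0,48,0,0,6,0,48,0,0,0,0,48]
}}

```text
t: 21.22
tool_pos: [0.6067, -0.085, 0.0386]
orientation: [-3.141, -0.001, 0.002]
force: [0.5, -0.3, -1.4]
opening: 0.0561
gripper_force: 20.0
```

{"fn": "play_rows", "kwargs": {
  "deltas": [0,0,10,0,48,0,0,6,0,48,0,0,3,0,48,0,0,0,0,48,0,0,0,0,48]
}}

```text
t: 21.63
tool_pos: [0.6072, -0.0855, 0.0204]
orientation: [-3.141, 0.0, 0.001]
force: [-0.2, -0.1, -1.3]
opening: 0.0562
gripper_force: 20.0
```

{"fn": "play_rows", "kwargs": {
  "deltas": [0,0,2.5,0,48,0,0,0,0,48,0,0,0,0,60,0,0,0,0,75,0,0,0,0,80,0,0,-10,0,80,0,0,-30,0,80,0,0,-35,0,80,0,0,-25,0,80,0,-30,0,0,70]
}}

```text
t: 22.47
tool_pos: [0.6119, -0.0602, 0.1269]
orientation: [3.137, -0.006, 0.018]
force: [1.7, 1.0, 1.0]
opening: 0.0763
gripper_force: 0.0
```

{"fn": "play_rows", "kwargs": {
  "deltas": [-2,-37,0,0,70,-2,-37,0,0,70,-2,-37,0,0,70,-2,-37,0,0,70,-2,-37,0,0,70,-2,-37,0,0,65,-2,-37,0,0,65,-2,-37,0,0,65,0,-26,0,0,65,0,0,0,0,65]
}}

```text
t: 23.3
tool_pos: [0.5907, 0.2719, 0.1193]
orientation: [-3.139, -0.007, -0.002]
force: [0.3, 0.4, 0.2]
opening: 0.0651
gripper_force: 0.0
```

```bash
python3 s.py 591 267 4; python3 wr.py 591 267 16 "(10,180,100)" "(30,255,255)"
python3 -c "
from h import *
c=cv2.imread('pics/last.png')[60:420,60:500]
d=robot.read_camera('top'); p=proj(d,(.606,-.086,.03)).astype(int); im=d['pixels'][p[1]-30:p[1]+30,p[0]-30:p[0]+30]
cv2.imwrite('pics/s7.png',np.hstack([cv2.resize(im,(360,360)),c]))"
```

```text
t 23.3 tcp [590.7 271.9 119.3] yaw 0.26 tilt [ 0.001  0.002 -1.   ] F [0.3 0.4 0.2] open 65.1 gf 0.0
tool delta [  0.2   5.2 115.3]
pred [288.2 209.1]
px 288.0 209.0 (228, 149, 121, 121) world [591.1 267.1  16. ]
```

View pics/s7.png

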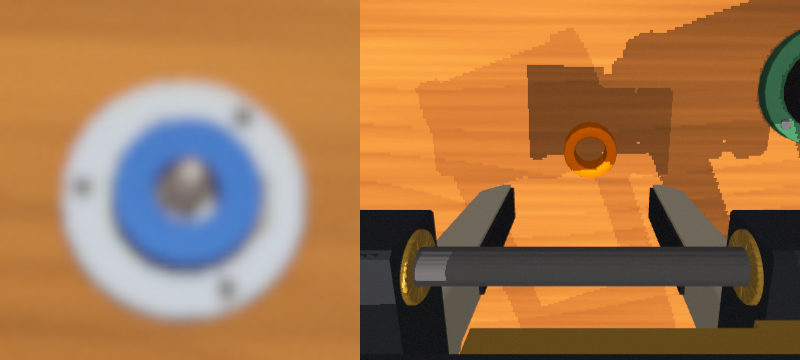

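The left crop shows the blue buffer flat and centred on the white plate. The right one shows the orange collar at about (290,210) in the full wrist frame, between the fingers.

{"fn": "play_rows", "kwargs": {
  "deltas": [0,0,30,0,60,0,0,30,0,60,0,0,15,0,60,0,0,0,0,60]
}}

```text
t: 23.73
tool_pos: [0.5882, 0.2638, 0.0384]
orientation: [3.139, -0.002, -0.012]
force: [-0.9, -0.3, -0.5]
opening: 0.0601
gripper_force: 0.0
```

{"fn": "play_rows", "kwargs": {
  "deltas": [0,0,20,0,60,0,0,13,0,60,0,0,4,0,60,0,0,0,0,60,0,0,0,0,38,0,0,0,0,32,0,0,0,0,32,0,0,0,0,32]
}}

```text
t: 24.4
tool_pos: [0.5922, 0.2668, 0.0074]
orientation: [-3.141, -0.0, -0.003]
force: [-0.7, 0.4, 3.0]
opening: 0.0398
gripper_force: 20.0
```

{"fn": "play_rows", "kwargs": {
  "deltas": [0,0,0,0,32,0,0,-10,0,32,0,0,-35,0,32,0,0,-38,0,32,0,0,-27,0,32,2,30,0,0,32,2,37,0,0,32,2,37,0,0,32,2,37,0,0,32,2,37,0,0,32]
}}

```text
t: 25.23
tool_pos: [0.6012, 0.0871, 0.117]
orientation: [-3.142, -0.001, -0.001]
force: [0.4, 0.7, 0.1]
opening: 0.0398
gripper_force: 20.0
```

{"fn": "play_rows", "kwargs": {
  "deltas": [2,37,0,0,32,2,37,0,0,32,2,37,0,0,32,0,33,0,0,32,0,20,0,0,32,0,10,0,0,32,0,0,0,0,32,0,0,0,0,32,0,0,0,0,32]
}}

```text
t: 25.98
tool_pos: [0.6074, -0.084, 0.1162]
orientation: [-3.141, -0.002, 0.0]
force: [0.5, 0.8, -0.1]
opening: 0.0397
gripper_force: 20.0
```

```bash
python3 s.py 607.5 -85.8 65; python3 - <<'E'
from h import *
c=robot.read_camera('wrist'); cv2.imwrite('pics/last.png',c['pixels'])
E
```

```text
t 25.98 tcp [607.4 -84.  116.2] yaw 0.06 tilt [-0.     0.001 -1.   ] F [ 0.5  0.8 -0.1] open 39.7 gf 20.0
tool delta [ 0.1  1.8 51.2]
```

View pics/last.png

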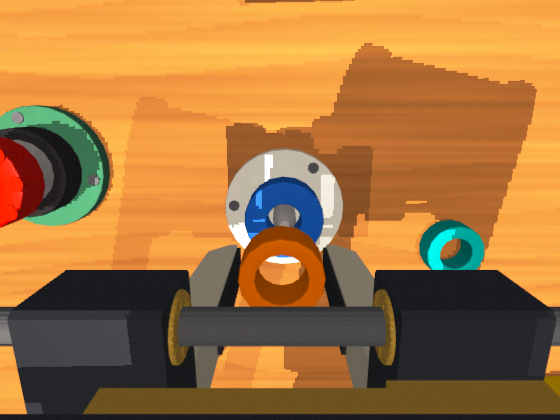

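Wrist view: the orange collar (281,275) is level, with the stud and blue buffer at (284,212), so 1.5 mm to the right is needed.

{"fn": "play_rows", "kwargs": {
  "deltas": [0,1.5,20,0,32,0,0,20,0,32,0,0,12,0,32,0,0,6,0,32,0,0,6,0,32,0,0,3,0,32,0,0,0,0,32,0,0,0,0,32]
}}

```text
t: 26.7
tool_pos: [0.6079, -0.087, 0.0499]
orientation: [3.141, 0.0, 0.002]
force: [0.2, 0.5, -0.0]
opening: 0.0397
gripper_force: 20.0
```

{"fn": "play_rows", "kwargs": {
  "deltas": [0,0,3,0,32,0,0,2,0,32,0,0,1,0,32,0,0,0,0,32,0,0,0,0,32]
}}

```text
t: 27.12
tool_pos: [0.6076, -0.0871, 0.0434]
orientation: [3.142, -0.0, 0.001]
force: [-0.6, -0.4, 1.0]
opening: 0.0396
gripper_force: 20.0
```

Now I release, lift and move away.

{"fn": "play_rows", "kwargs": {
  "deltas": [0,0,0,0,45,0,0,0,0,55,0,0,0,0,60,0,0,-10,0,60,0,0,-30,0,60,0,0,-40,0,60,0,0,-30,0,60,-30,25,-10,0,60,-30,25,-10,0,60,-30,25,-10,0,60]
}}

```text
t: 27.95
tool_pos: [0.5169, -0.1625, 0.1851]
orientation: [3.141, 0.003, 0.003]
force: [-0.2, -0.6, -0.7]
opening: 0.06
gripper_force: 0.0
```

{"fn": "play_rows", "kwargs": {
  "deltas": [-25,30,0,0,60,-25,30,0,0,60,-25,30,0,0,60,-25,30,0,0,60,0,30,0,0,60,0,30,0,0,60,0,0,0,0,60,0,0,0,0,60]
}}

```text
t: 28.62
tool_pos: [0.4169, -0.3433, 0.1838]
orientation: [3.141, -0.004, 0.001]
force: [0.2, 0.2, -0.0]
opening: 0.06
gripper_force: 0.0
```

```bash
python3 s.py; python3 - <<'E'
from h import *
e=robot.read_camera('side');d=robot.read_camera('top')
L=[]
for c,P in((e,(.62,.0,.04)),(d,(.62,.0,.04))):
    p=proj(c,P).astype(int); L.append(cv2.resize(c['pixels'][p[1]-70:p[1]+70,p[0]-80:p[0]+80],(400,350)))
cv2.imwrite('pics/end.png',np.hstack(L))
E
```

```text
t 28.62 tcp [ 416.9 -343.3  183.8] yaw -0.15 tilt [ 0. -0. -1.] F [ 0.2  0.2 -0. ] open 60.0 gf 0.0
```

View pics/end.png

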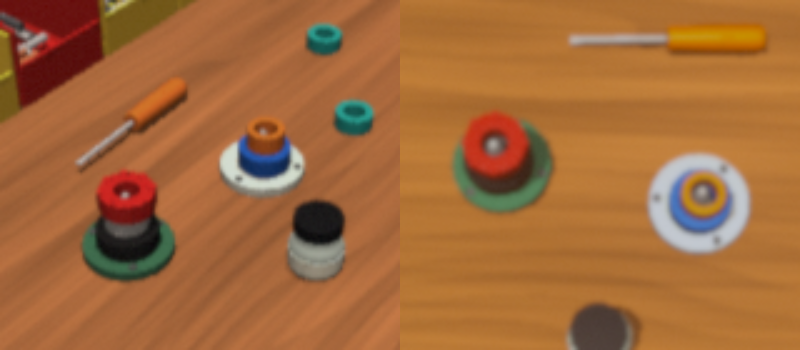

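Both stacks are complete and flat: green foot at (128,215) and white foot at (262,155) in the left half. The jar and screwdriver are where they were.

```bash
python3 -c "
from plant import robot
print(robot.close_job())"
```

```text
the job is handed in; nothing more can be done
None
```

Both machine feet are made up and the job is handed in at about 29 s: the last pictures show every ring flat on its stud in the right order, with the gripper clear; the jar and screwdriver are in place, and the yellow bin, outside that last crop, was never touched.

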